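# Sort the prep bench after a paint repair

### The arm

A 6-joint arm with a two-finger parallel gripper is mounted at the origin on the work surface. World frame = base frame: x ahead of the robot, y to its left, z up, the work surface at z = 0. Lengths are in mm, angles in rad, forces in N, time in s.
With the tool pointing down it reaches from about 400 to 925 mm from the base axis. Payload 12.5 kg.
Tool frame: the origin (TCP) lies midway between the tips of the shut fingers; the grasp point (between the pads) lies behind it (grip_depth is the z of the grasp point in the tool frame, in mm); z points along the fingers, x is the direction in which the jaws open and shut, and the axes are right-handed (so a half turn about z gives the same grasp; the last joint's range is limited). The gripper opens to 95 mm and grips with 3 to 60 N. Pads are 20 mm wide; open, the fingers measure 119 mm over their backs; the gripper's body (75 mm by 180 mm) begins 59 mm behind the grasp point.
Start: joints at [-0.106, 0.491, 1.559, -0, 1.092, -0.106], TCP at [625.017, 0.021, 214.661] pointing down, gripper open.
Joint ranges: [-3.1, 3.1], [-0.84, 2.19], [0.05, 2.79], [-1.13, 4.28], [0.06, 2.93], [-2.69, 2.69]. Speed limits (rad/s): [2.22, 2.22, 2.79, 3.14, 3.14, 3.14].

### API

Orientations are given as a rotation vector (axis times angle).
In Python, from plant import observe, camera, calibration, job_done, grip_depth gives the robot as it stands. The module is installed in compiled form; this text tells all that it offers.
- The arm moves only by the tool move_arm, never from a script. Its argument "rows" is a list of rows, each an object with "claw": the gripper's target within -1 to 1 (fully open at 1, half-way at 0, shut at -1); "slide": the shift along the tool's x, y, z in m, a list of three; "twist": the turn about the tool's z in rad. In form: [{"claw": claw, "slide": [dx, dy, dz], "twist": twist}, ...]. A call has 1 to 20 rows; each row is the pose to reach, as a shift and turn from the pose commanded when the call began, along the tool's axes at that moment; what a row does not reach only later rows make up. A row lasts 1/8 s, in which the tool goes at most 62.5 mm and 10.7 degrees, less where a joint would pass 70% of its speed; a pose out of reach is approached as far as the arm can. A call with a gripper value outside its range is refused whole. The fingers move at their own pace and stop on an object; "force" is the grip in N (left out, the last holds). Time passes only in rows, so rows that repeat a pose let the fingers close. It gives the time, the measured TCP pose, the force and the opening at its end, in the units of the state.
- observe(): the state, without advancing time (a new reading comes with each control period).
- camera(name): name is "scene" or "side" or "wrist"; returns the picture (400x640x3 uint8, blue, green, red); there is no depth.
- calibration(name): a dict with "camera_matrix" (3x3 intrinsics, pixels), "world_to_cam" (4x4, takes a point from world to camera coordinates). Camera axes: x right, y down, z forward; pixel columns grow to the right and rows downward; lengths in mm; the calibration is good to about 2 mm. A picture is of the moment at which its call begins: read the wrist's pose just before it. calibration takes no time and is no camera call; for the wrist camera it gives the pose at the moment of the call.
- job_done(): hands the job in, once; it reports no verdict.
The state is a dict: "time": time; "joints": joint angles; "dq": joint speeds; "joint_torque": joint torques, N m; "tcp_pos": TCP position; "tool_rot": TCP orientation; "wrist_force": force on the tool from outside, world axes, zero at the start; "moment": the same for the moment, N m; "finger_gap": finger opening in mm.
Only numpy, scipy, OpenCV 4.12 (cv2) and the standard library are available. Lean on these libraries where they do the work, as an engineer would, in place of code of your own. Each camera call takes 0.05 s, during which the arm holds its last target. There are 200 camera calls.

### The job

Clear the prep bench into its trays: stand both paint jars upright in the blue tray, lay both sanding blocks sole down in the yellow tray, and set the brass air cap, horns up, in the red tray, each resting flat on its tray's floor and let go. Leave the roll of tape and the mixing cup where they are, and do not tip a paint jar over on the way.

Things in the scene. Friction and masses are not known exactly. Their poses are not given: they have to be found in the camera images.
- jar_green_centre (a point): Touch-up paint jar with a green lid on a grey body, standing: round, 40 mm across, 56 mm tall, 60 to 110 g. The point is its centre, 28 mm above its underside; z is up along the jar.
- jar_orange_centre (a point): Touch-up paint jar with an orange lid on a grey body, otherwise like the green-lidded one: 40 mm across, 56 mm tall. The point is its centre, 28 mm above its underside; z is up along the jar.
- block_black_centre (a point): Black rubber sanding block with a red sole, lying sole down: 70 mm long (its x axis), 40 mm wide (y), 32 mm high (z, up), 60 to 130 g. The point is its centre, 16 mm above its sole.
- block_cork_centre (a point): Brown cork sanding block with a grey sole, lying sole down: 70 mm long (its x axis), 40 mm wide (y), 32 mm high (z, up), 60 to 130 g. The point is its centre, 16 mm above its sole.
- aircap_centre (a point): Brass spray-gun air cap standing on its flat face: a round body 38 mm across for its lowest 13 mm, then 32 mm across up to 20 mm, with two small horns on top (at + and - its x axis) up to 30 mm, 60 to 130 g. The point is its centre, 15 mm above its underside; z is up.
- tray_blue: Blue shallow open tray, for paint jars, fixed to the bench: 135 mm (its x axis) by 180 mm (y) outside, 18 mm high, walls and floor 4 mm thick. Its origin is the centre of its underside, on the bench; z is up.
- tray_yellow: Yellow shallow open tray, for sanding blocks, fixed to the bench, of the same size and axes as the blue one: 135 x 180 mm outside, 18 mm high, walls and floor 4 mm thick. Origin at the centre of its underside.
- tray_red: Red shallow open tray, for spray-gun parts, fixed to the bench, of the same size and axes as the blue one: 135 x 180 mm outside, 18 mm high, walls and floor 4 mm thick. Origin at the centre of its underside.
- tape_centre (a point): Roll of green masking tape lying flat among the things, to be left alone: 86 mm across, 60 mm hole, 24 mm high, loose. The point is its centre, 12 mm above the bench.
- cup_centre (a point): White plastic mixing cup standing among the things, to be left alone: 68 mm across at the rim, 70 mm tall, loose. The point is its centre, 35 mm above the bench.

How it is judged (in metres and radians):
At the end, for the whole second after the job is handed in: Jars in the blue tray, blocks in the yellow, air cap in the red: centre within 55 mm (tray x) and 78 mm (tray y) of the tray's centre, resting on its floor within 6 mm, right way up within 0.15 rad, still (under 0.02 m/s); tape and cup within 30 mm of their starts (x of jar_green_centre in the frame of tray_blue between -0.055 and 0.055 m and y of jar_green_centre in the frame of tray_blue between -0.078 and 0.078 m and z of jar_green_centre in the frame of tray_blue between 0.026 and 0.038 m and angle between each of jar_green_centre, jar_orange_centre, block_black_centre, block_cork_centre, aircap_centre's own z axis and vertical below 0.15 rad and linear speed of each of jar_green, jar_orange, block_black, block_cork, aircap below 0.02 m/s and x of jar_orange_centre in the frame of tray_blue between -0.055 and 0.055 m and y of jar_orange_centre in the frame of tray_blue between -0.078 and 0.078 m and z of jar_orange_centre in the frame of tray_blue between 0.026 and 0.038 m and x of block_black_centre in the frame of tray_yellow between -0.055 and 0.055 m and y of block_black_centre in the frame of tray_yellow between -0.078 and 0.078 m and z of block_black_centre in the frame of tray_yellow between 0.014 and 0.026 m and x of block_cork_centre in the frame of tray_yellow between -0.055 and 0.055 m and y of block_cork_centre in the frame of tray_yellow between -0.078 and 0.078 m and z of block_cork_centre in the frame of tray_yellow between 0.014 and 0.026 m and x of aircap_centre in the frame of tray_red between -0.055 and 0.055 m and y of aircap_centre in the frame of tray_red between -0.078 and 0.078 m and z of aircap_centre in the frame of tray_red between 0.013 and 0.025 m and distance of each of tape_centre, cup_centre from where it was at the start of the episode below 0.03 m); the robot touches nothing.
It fails at once if the green-lidded jar is tipped over (more than 0.8 rad) (angle between jar_green_centre's own z axis and vertical above 0.8 rad).
It fails at once if the orange-lidded jar is tipped over (more than 0.8 rad) (angle between jar_orange_centre's own z axis and vertical above 0.8 rad).
It fails at once if the roll of tape is pushed or carried more than 30 mm from its place (distance of tape_centre from where it was at the start of the episode above 0.03 m).
It fails at once if the mixing cup is pushed or carried more than 30 mm from its place (distance of cup_centre from where it was at the start of the episode above 0.03 m).
It also fails if it takes over 115 s, if anything falls off the work surface, if the arm or the gripper's body presses on something with over 40 N, if the wrist force passes 120 N, or if a joint passes its speed limit or range.

## Working session

There is one attempt and no reset: what is moved stays moved. The work goes in short steps, Python scripts to look and compute and a tool call to move; the robot and the scene stay as the last step left them, time stands still between calls to the robot, and variables do not carry over. Pictures are saved under pics/ and viewed, on a budget of 14 in all, crops included, one or two more only if the job needs it, and the job is handed in when it is done.

Besides the shell and the picture viewer there is one more tool, called in YAML: its name, and indented under it one key for each argument. move_arm: Moves the arm, as the interface text tells. Its arguments: {"type":"object","properties":{"rows":{"type":"array","items":{"type":"object","properties":{"claw":{"type":"number"},"slide":{"type":"array","items":{"type":"number"}},"twist":{"type":"number"}}}},"force":{"type":"number"}},"required":["rows"]}

```bash
mkdir -p pics; python3 - <<'E'
from plant import *
import cv2
o=observe();print(o['time'],o['tcp_pos'],o['tool_rot'],o['finger_gap'],grip_depth)
for n in("scene","side","wrist"):
    c=calibration(n);print(n,c['camera_matrix'],c['world_to_cam']);cv2.imwrite(f'pics/{n}0.png',camera(n))
E
```

```text
0.0 [6.24754178e+02 5.54689066e-02 2.14073588e+02] [-3.14147202e+00 -1.60637638e-05  1.73457218e-03] 94.79553960868158 -18.8
scene [[496.47444215   0.         317.54371789]
 [  0.         496.47444215 194.6884558 ]
 [  0.           0.           1.        ]] [[-7.73706148e-01  6.33519960e-01  5.59065993e-03  4.08354774e+02]
 [ 4.09245073e-01  5.06500776e-01 -7.58930454e-01 -1.89608757e+02]
 [-4.83629265e-01 -5.84901208e-01 -6.51147687e-01  1.43301827e+03]
 [ 0.00000000e+00  0.00000000e+00  0.00000000e+00  1.00000000e+00]]
side [[439.85219672   0.         322.23509248]
 [  0.         439.85219672 201.33038849]
 [  0.           0.           1.        ]] [[ 7.75282336e-01 -6.31614645e-01 -4.89481552e-04 -3.95589150e+02]
 [-4.96686083e-01 -6.09183688e-01 -6.18221780e-01  2.78768151e+02]
 [ 3.90179746e-01  4.79539545e-01 -7.86003557e-01  1.16512825e+03]
 [ 0.00000000e+00  0.00000000e+00  0.00000000e+00  1.00000000e+00]]
wrist [[357.36970223   0.         313.41279991]
 [  0.         357.36970223 201.3389771 ]
 [  0.           0.           1.        ]] [[ 9.99999070e-01 -1.80964751e-04 -1.35161966e-03 -6.24148340e+02]
 [ 2.01536197e-04 -9.60659950e-01  2.77727240e-01 -3.25050158e+01]
 [-1.34870571e-03 -2.77727254e-01 -9.60659020e-01  3.92056253e+02]
 [ 0.00000000e+00  0.00000000e+00  0.00000000e+00  1.00000000e+00]]
```

View pics/scene0.png

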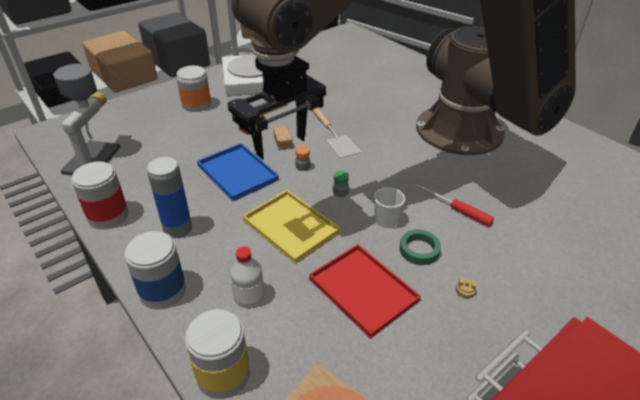

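View pics/side0.png

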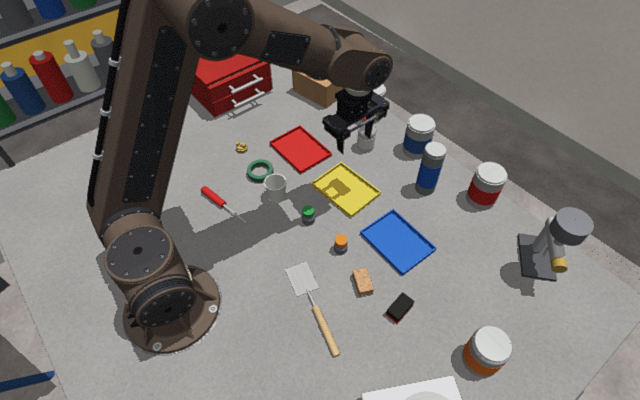

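Scene view: the trays are blue (238,170), yellow (291,225) and red (364,289). Side view: cap (241,147), tape (260,170), cup (275,187), green jar (308,214), orange jar (341,243), cork block (363,281), black block (400,307).

```bash
cat > h.py <<'E'
from plant import *
import cv2, numpy as np
def ray(cal,uv,z):
    K=cal['camera_matrix'];T=cal['world_to_cam'];R=T[:3,:3];c=-R.T@T[:3,3]
    d=R.T@np.linalg.solve(K,[uv[0],uv[1],1.]);return c+d*(z-c[2])/d[2]
def proj(cal,P):
    T=cal['world_to_cam'];q=(np.asarray(P,float)@T[:3,:3].T+T[:3,3])@cal['camera_matrix'].T
    return q[:,:2]/q[:,2:]
E
python3 - <<'E'
from h import *
s=calibration('side');im=cv2.imread('pics/side0.png')
for n,uv,z in [('cap',(241,147),15),('tape',(260,170),12),('cup',(275,188),35),('green',(308,215),28),('orange',(341,244),28),('cork',(363,281),16),('black',(400,307),16),('blue',(398,242),9),('yellow',(347,189),9),('red',(300,149),9)]:
    print(n,ray(s,uv,z).round())
c=calibration('scene')
for n,uv,z in [('cap',(466,288),15),('tape',(420,247),12),('cup',(390,208),35),('green',(341,184),28),('orange',(303,158),28),('blue',(238,171),9),('yellow',(291,225),9),('red',(364,289),9)]:
    print(n,ray(c,uv,z).round())
for n,p in dict(blue=[(361,238),(391,210),(436,245),(403,273)],yellow=[(314,185),(341,163),(381,190),(350,216)],red=[(270,147),(298,126),(331,152),(303,172)]).items():
    print(n,[ray(s,q,18)[:2].round() for q in p])
w=cv2.imread('pics/side0.png')[120:330,180:450];cv2.imwrite('pics/crop.png',cv2.resize(w,None,fx=2.8,fy=2.8,interpolation=cv2.INTER_CUBIC))
E
```

```text
cap [457. 377.  15.]
tape [449. 249.  12.]
cup [432. 138.  35.]
green [451.  -6.  28.]
orange [ 460. -146.   28.]
cork [ 435. -268.   16.]
black [ 458. -385.   16.]
blue [ 602. -236.    9.]
yellow [619.   8.   9.]
red [612. 246.   9.]
cap [465. 383.  15.]
tape [449. 250.  12.]
cup [430. 139.  35.]
green [454.  -1.  28.]
orange [ 460. -142.   28.]
blue [ 608. -222.    9.]
yellow [621.  20.   9.]
red [618. 255.   9.]
blue [array([ 523., -162.]), array([ 663., -144.]), array([ 674., -316.]), array([ 535., -320.])]
yellow [array([543.,  82.]), array([672., 100.]), array([694., -68.]), array([551., -83.])]
red [array([533., 311.]), array([671., 335.]), array([679., 160.]), array([550., 148.])]
```

View pics/crop.png

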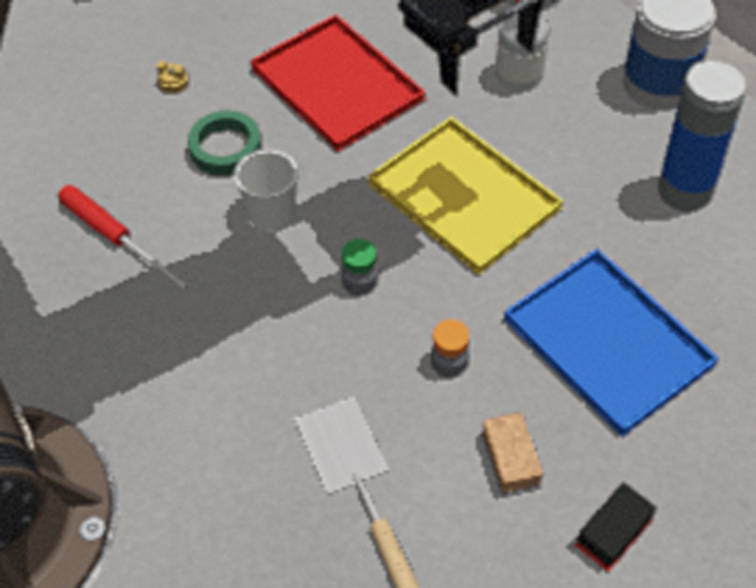

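View pics/wrist0.png

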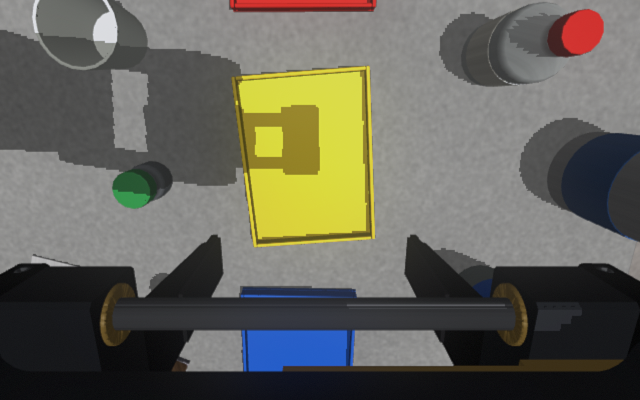

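The yellow tray (corners ≈(235,78), (369,67), (373,238), (255,244)) is nearly aligned with the world axes; the green jar lid is at (133,190). Next I go over the block side to look with the wrist camera.

move_arm:
  rows:
    - {"claw": 1, "slide": [-0.085, 0.17, 0], "twist": 0}
    - {"claw": 1, "slide": [-0.17, 0.34, 0], "twist": 0}
    - {"claw": 1, "slide": [-0.17, 0.34, 0], "twist": 0}
    - {"claw": 1, "slide": [-0.17, 0.34, 0], "twist": 0}
    - {"claw": 1, "slide": [-0.17, 0.34, 0], "twist": 0}
    - {"claw": 1, "slide": [-0.17, 0.34, 0], "twist": 0}
    - {"claw": 1, "slide": [-0.17, 0.34, 0], "twist": 0}
    - {"claw": 1, "slide": [-0.17, 0.34, 0], "twist": 0}
    - {"claw": 1, "slide": [-0.17, 0.34, 0], "twist": 0}
    - {"claw": 1, "slide": [-0.17, 0.34, 0], "twist": 0}
  force: 25

```text
time: 1.4
tcp_pos: [455.6, -338.9, 214.7]
tool_rot: [-3.141, -0.003, -0.0]
wrist_force: [0.1, 0.0, 0.5]
finger_gap: 95.2
```

```bash
python3 - <<'E'
from h import *
import pickle
o=observe();print(o['time'],o['tcp_pos'],o['tool_rot'])
c=calibration('wrist');im=camera('wrist');pickle.dump(c,open('w1.pkl','wb'));cv2.imwrite('pics/w1.png',im)
E
```

```text
1.4 [ 455.64002776 -338.87249896  214.6740353 ] [-3.14149654e+00 -2.85619521e-03 -9.25422307e-05]
```

View pics/w1.png

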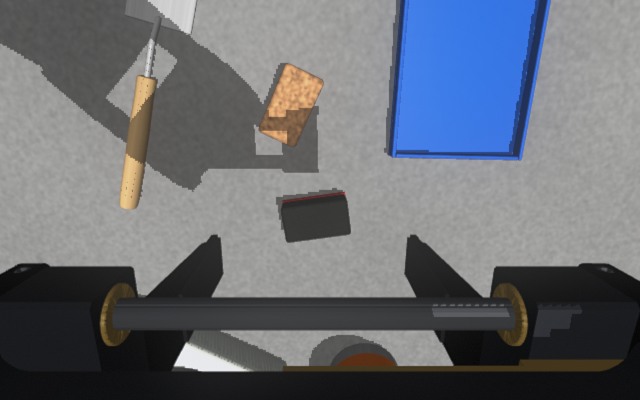

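Cork top corners are ≈(288,63), (324,81), (293,147), (260,129); black top ≈(282,204), (346,193), (351,234), (287,242); blue tray near corners (391,157), (521,159).

```bash
python3 - <<'E'
from h import *
import pickle
c=pickle.load(open('w1.pkl','rb'))
for n,p,z in [('cork',[(288,63),(324,81),(293,147),(260,129)],32),('black',[(282,204),(346,193),(351,234),(287,242)],32),('blue',[(391,157),(521,159)],18)]:
    P=np.array([ray(c,q,z)[:2] for q in p]);print(n,P.round().tolist(),P.mean(0).round(1),[(np.linalg.norm(d).round(),np.degrees(np.arctan2(d[1],d[0])).round(1)) for d in np.diff(P,axis=0)])
# trays: silhouette fit over side + scene
from scipy.optimize import minimize
hsv={'blue':((100,150,60),(125,255,255)),'yellow':((22,110,60),(34,255,255)),'red':((0,170,60),(8,255,255))}
ctr={'blue':(605,-229),'yellow':(618,12),'red':(614,250)}
for n,(lo,hi) in hsv.items():
    ds=[]
    for cn in ('side','scene'):
        cal=calibration(cn);im=cv2.cvtColor(cv2.imread(f'pics/{cn}0.png'),cv2.COLOR_BGR2HSV)
        m=cv2.inRange(im,lo,hi);u=proj(cal,[[*ctr[n],9]])[0]
        k,lab,_,_=cv2.connectedComponentsWithStats(m);m=(lab==lab[int(u[1]),int(u[0])]).astype(np.uint8)
        h=cv2.convexHull(cv2.findContours(m,0,1)[0][0]);m=cv2.fillConvexPoly(m,h,1);ds.append((cal,m))
    def cost(p,s=8):
        e=0;C,S=np.cos(p[2]/100),np.sin(p[2]/100)
        B=np.array([[C*a-S*b+p[0],S*a+C*b+p[1],z] for a in(-67.5,67.5) for b in(-90,90) for z in(0,18)])
        for cal,m in ds:
            h=cv2.convexHull(proj(cal,B).astype(np.float32))
            q=cv2.fillConvexPoly(np.zeros((400,640),np.uint8),np.round(h*16).astype(np.int32),1,shift=4)
            e+=np.sum(q!=m)/m.sum()
        return e
    r=minimize(cost,[*ctr[n],0],method='Nelder-Mead',options=dict(initial_simplex=[[ctr[n][0],ctr[n][1],0],[ctr[n][0]+12,ctr[n][1],4],[ctr[n][0],ctr[n][1]+12,-4],[ctr[n][0]-8,ctr[n][1]-8,8]]))
    print(n,r.x.round(1),r.fun)
E
```

```text
cork [[432.0, -230.0], [465.0, -246.0], [435.0, -308.0], [403.0, -290.0]] [ 433.7 -268.6] [(np.float64(37.0), np.float64(-25.2)), (np.float64(69.0), np.float64(-115.9)), (np.float64(36.0), np.float64(151.3))]
black [[423.0, -366.0], [489.0, -355.0], [495.0, -399.0], [427.0, -409.0]] [ 458.5 -382.3] [(np.float64(67.0), np.float64(10.2)), (np.float64(45.0), np.float64(-81.8)), (np.float64(68.0), np.float64(-172.3))]
blue [[535.0, -320.0], [670.0, -322.0]] [ 602.7 -320.7] [(np.float64(135.0), np.float64(-0.8))]
blue [ 605.  -230.6    0.8] 0.18158443019987186
yellow [617.4  14.1   5.3] 0.09187230366638041
red [6.142e+02 2.500e+02 4.000e-01] 0.17646974794717613
```

Measurements fit the known sizes (cork 37x69, black 67 long, blue end 135). Grasping the black block across its width: jaws at -81°, twist +1.42.

move_arm:
  rows:
    - {"claw": 1, "slide": [0.004, 0.044, 0.1], "twist": 1.42}
    - {"claw": 1, "slide": [0.004, 0.044, 0.1], "twist": 1.42}
    - {"claw": 1, "slide": [0.004, 0.044, 0.1], "twist": 1.42}
    - {"claw": 1, "slide": [0.004, 0.044, 0.1], "twist": 1.42}
    - {"claw": 1, "slide": [0.004, 0.044, 0.1], "twist": 1.42}
    - {"claw": 1, "slide": [0.004, 0.044, 0.1], "twist": 1.42}
    - {"claw": 1, "slide": [0.004, 0.044, 0.1], "twist": 1.42}
    - {"claw": 1, "slide": [0.004, 0.044, 0.12], "twist": 1.42}
    - {"claw": 1, "slide": [0.004, 0.044, 0.12], "twist": 1.42}
    - {"claw": 1, "slide": [0.004, 0.044, 0.15], "twist": 1.42}
    - {"claw": 1, "slide": [0.004, 0.044, 0.18], "twist": 1.42}
    - {"claw": 1, "slide": [0.004, 0.044, 0.2], "twist": 1.42}
    - {"claw": 1, "slide": [0.004, 0.044, 0.208], "twist": 1.42}
    - {"claw": 1, "slide": [0.004, 0.044, 0.208], "twist": 1.42}
    - {"claw": -1, "slide": [0.004, 0.044, 0.208], "twist": 1.42}
    - {"claw": -1, "slide": [0.004, 0.044, 0.208], "twist": 1.42}
    - {"claw": -1, "slide": [0.004, 0.044, 0.208], "twist": 1.42}
    - {"claw": -1, "slide": [0.004, 0.044, 0.208], "twist": 1.42}
    - {"claw": -1, "slide": [0.004, 0.044, 0.208], "twist": 1.42}
    - {"claw": -1, "slide": [0.004, 0.044, 0.208], "twist": 1.42}
  force: 25

```text
time: 3.95
tcp_pos: [459.0, -384.0, 6.6]
tool_rot: [-2.383, 2.048, -0.0]
wrist_force: [0.7, -1.4, -0.7]
finger_gap: 40.4
```

move_arm:
  rows:
    - {"claw": -1, "slide": [0, 0, -0.06], "twist": 0}
    - {"claw": -1, "slide": [0, 0, -0.12], "twist": 0}
    - {"claw": -1, "slide": [-0.055, -0.035, -0.13], "twist": 0.1}
    - {"claw": -1, "slide": [-0.11, -0.07, -0.13], "twist": 0.1}
    - {"claw": -1, "slide": [-0.16, -0.105, -0.13], "twist": 0.1}
    - {"claw": -1, "slide": [-0.22, -0.14, -0.13], "twist": 0.1}
    - {"claw": -1, "slide": [-0.27, -0.175, -0.13], "twist": 0.1}
    - {"claw": -1, "slide": [-0.31, -0.2, -0.13], "twist": 0.1}
    - {"claw": -1, "slide": [-0.328, -0.211, -0.13], "twist": 0.1}
    - {"claw": -1, "slide": [-0.328, -0.211, -0.13], "twist": 0.1}
    - {"claw": -1, "slide": [-0.328, -0.211, -0.13], "twist": 0.1}
    - {"claw": -1, "slide": [-0.328, -0.211, -0.08], "twist": 0.1}
    - {"claw": -1, "slide": [-0.328, -0.211, -0.04], "twist": 0.1}
    - {"claw": -1, "slide": [-0.328, -0.211, -0.02], "twist": 0.1}
    - {"claw": -1, "slide": [-0.328, -0.211, -0.02], "twist": 0.1}

```text
time: 5.82
tcp_pos: [617.3, -29.4, 25.4]
tool_rot: [2.274, -2.165, -0.003]
wrist_force: [-0.6, -0.5, -0.6]
finger_gap: 39.7
```

```bash
cat >> h.py <<'E'
from scipy.spatial.transform import Rotation as Ro
def slide(to,jaw=None,frm=None):
    "slide (m) and twist to world TCP target mm, jaw angle deg; frm=(pos,jaw) overrides"
    o=observe();R=Ro.from_rotvec(o['tool_rot']).as_matrix();a=np.degrees(np.arctan2(R[1,0],R[0,0]))
    s=R.T@(np.array(to,float)-o['tcp_pos'])/1000;t=0 if jaw is None else -((jaw-a+90)%180-90)
    print('tcp',o['tcp_pos'].round(1),'jaw',a.round(1),'gap',round(o['finger_gap'],1),'slide',s.round(4),'twist',round(np.radians(t),3))
E
python3 - <<'E'
from h import *
slide([619,-28,11],93)
cv2.imwrite('pics/w2.png',camera('wrist'))
E
```

```text
tcp [617.3 -29.4  25.4] jaw -87.2 gap 39.7 slide [-0.0014 -0.0018  0.0144] twist -0.003
```

View pics/w2.png

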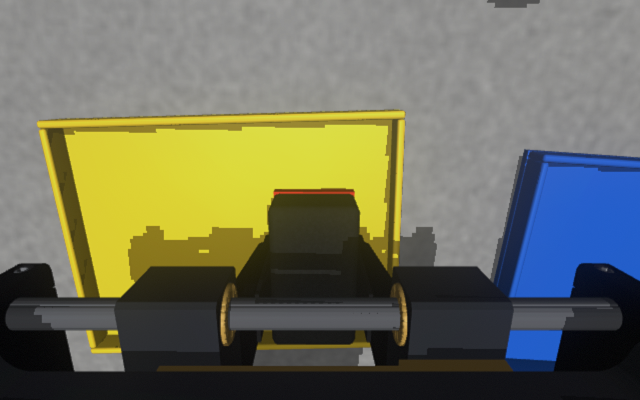

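The black block is held squarely inside the yellow tray's right half (around column 315, right wall at 390). Lowering and releasing with a partial opening.

move_arm:
  rows:
    - {"claw": -1, "slide": [0, -0.001, 0.01], "twist": 0}
    - {"claw": -1, "slide": [0, -0.001, 0.0145], "twist": 0}
    - {"claw": -1, "slide": [0, -0.001, 0.0145], "twist": 0}
    - {"claw": -1, "slide": [0, -0.001, 0.0145], "twist": 0}
    - {"claw": 0.2, "slide": [0, -0.001, 0.0145], "twist": 0}
    - {"claw": 0.2, "slide": [0, -0.001, 0.0145], "twist": 0}
    - {"claw": 0.2, "slide": [0, -0.001, 0.0145], "twist": 0}
    - {"claw": 0.2, "slide": [0, -0.001, -0.01], "twist": 0}
    - {"claw": 0.2, "slide": [0, -0.001, -0.06], "twist": 0}
    - {"claw": 0.2, "slide": [0, -0.001, -0.1], "twist": 0}
    - {"claw": 0.2, "slide": [0, -0.001, -0.12], "twist": 0}

```text
time: 7.25
tcp_pos: [619.9, -28.0, 149.1]
tool_rot: [-2.276, 2.163, -0.004]
wrist_force: [-0.5, -0.4, 0.9]
finger_gap: 57.0
```

```bash
python3 - <<'E'
from h import *
slide([434,-269,6],-26.5)
E
```

```text
tcp [619.9 -28.  149.1] jaw -87.1 gap 57.0 slide [0.2311 0.1983 0.1427] twist -1.057
```

move_arm:
  rows:
    - {"claw": 1, "slide": [0.04, 0.04, 0], "twist": -1.057}
    - {"claw": 1, "slide": [0.08, 0.08, 0], "twist": -1.057}
    - {"claw": 1, "slide": [0.12, 0.12, 0], "twist": -1.057}
    - {"claw": 1, "slide": [0.17, 0.15, 0], "twist": -1.057}
    - {"claw": 1, "slide": [0.2, 0.18, 0], "twist": -1.057}
    - {"claw": 1, "slide": [0.231, 0.198, 0], "twist": -1.057}
    - {"claw": 1, "slide": [0.231, 0.198, 0.02], "twist": -1.057}
    - {"claw": 1, "slide": [0.231, 0.198, 0.04], "twist": -1.057}
    - {"claw": 1, "slide": [0.231, 0.198, 0.06], "twist": -1.057}
    - {"claw": 1, "slide": [0.231, 0.198, 0.09], "twist": -1.057}
    - {"claw": 1, "slide": [0.231, 0.198, 0.12], "twist": -1.057}
    - {"claw": 1, "slide": [0.231, 0.198, 0.135], "twist": -1.057}
    - {"claw": 1, "slide": [0.231, 0.198, 0.142], "twist": -1.057}
    - {"claw": 1, "slide": [0.231, 0.198, 0.142], "twist": -1.057}
    - {"claw": -1, "slide": [0.231, 0.198, 0.142], "twist": -1.057}
    - {"claw": -1, "slide": [0.231, 0.198, 0.142], "twist": -1.057}
    - {"claw": -1, "slide": [0.231, 0.198, 0.142], "twist": -1.057}
    - {"claw": -1, "slide": [0.231, 0.198, 0.142], "twist": -1.057}
    - {"claw": -1, "slide": [0.231, 0.198, 0.142], "twist": -1.057}
    - {"claw": -1, "slide": [0.231, 0.198, 0.142], "twist": -1.057}

```text
time: 9.75
tcp_pos: [433.3, -268.7, 4.6]
tool_rot: [-3.058, 0.721, -0.0]
wrist_force: [-1.1, -0.3, -0.8]
finger_gap: 40.5
```

```bash
python3 - <<'E'
from h import *
slide([615,58,11],-87)
E
```

```text
tcp [ 433.3 -268.7    4.6] jaw -26.5 gap 40.5 slide [ 0.0166 -0.3734 -0.0064] twist 1.055
```

move_arm:
  rows:
    - {"claw": -1, "slide": [0, 0, -0.06], "twist": 0}
    - {"claw": -1, "slide": [0, 0, -0.12], "twist": 0}
    - {"claw": -1, "slide": [0.002, -0.06, -0.13], "twist": 0.3}
    - {"claw": -1, "slide": [0.006, -0.12, -0.13], "twist": 0.6}
    - {"claw": -1, "slide": [0.01, -0.18, -0.13], "twist": 0.9}
    - {"claw": -1, "slide": [0.012, -0.24, -0.13], "twist": 1.055}
    - {"claw": -1, "slide": [0.014, -0.3, -0.13], "twist": 1.055}
    - {"claw": -1, "slide": [0.016, -0.35, -0.13], "twist": 1.055}
    - {"claw": -1, "slide": [0.0165, -0.373, -0.13], "twist": 1.055}
    - {"claw": -1, "slide": [0.0165, -0.373, -0.13], "twist": 1.055}
    - {"claw": -1, "slide": [0.0165, -0.373, -0.13], "twist": 1.055}
    - {"claw": -1, "slide": [0.0165, -0.373, -0.13], "twist": 1.055}
    - {"claw": -1, "slide": [0.0165, -0.373, -0.08], "twist": 1.055}
    - {"claw": -1, "slide": [0.0165, -0.373, -0.04], "twist": 1.055}
    - {"claw": -1, "slide": [0.0165, -0.373, -0.02], "twist": 1.055}
    - {"claw": -1, "slide": [0.0165, -0.373, -0.02], "twist": 1.055}

```text
time: 11.75
tcp_pos: [613.9, 56.8, 23.5]
tool_rot: [2.277, -2.162, -0.003]
wrist_force: [-0.3, -1.1, -1.0]
finger_gap: 39.8
```

```bash
python3 - <<'E'
from h import *
slide([615,58,11],-87)
E
```

```text
tcp [613.9  56.8  23.5] jaw -87.0 gap 39.8 slide [-0.0012 -0.0012  0.0125] twist -0.001
```

move_arm:
  rows:
    - {"claw": -1, "slide": [-0.001, -0.001, 0.01], "twist": 0}
    - {"claw": -1, "slide": [-0.001, -0.001, 0.015], "twist": 0}
    - {"claw": -1, "slide": [-0.001, -0.001, 0.015], "twist": 0}
    - {"claw": -1, "slide": [-0.001, -0.001, 0.015], "twist": 0}
    - {"claw": 0.2, "slide": [-0.001, -0.001, 0.015], "twist": 0}
    - {"claw": 0.2, "slide": [-0.001, -0.001, 0.015], "twist": 0}
    - {"claw": 0.2, "slide": [-0.001, -0.001, 0.015], "twist": 0}
    - {"claw": 0.2, "slide": [-0.001, -0.001, -0.01], "twist": 0}
    - {"claw": 0.2, "slide": [-0.001, -0.001, -0.06], "twist": 0}
    - {"claw": 0.2, "slide": [-0.001, -0.001, -0.12], "twist": 0}
    - {"claw": 1, "slide": [0.05, 0.06, -0.19], "twist": 0}
    - {"claw": 1, "slide": [0.09, 0.12, -0.19], "twist": 0}
    - {"claw": 1, "slide": [0.12, 0.17, -0.19], "twist": 0}
    - {"claw": 1, "slide": [0.12, 0.21, -0.19], "twist": 0}
    - {"claw": 1, "slide": [0.12, 0.21, -0.19], "twist": 0}
    - {"claw": 1, "slide": [0.12, 0.21, -0.19], "twist": 0}
    - {"claw": 1, "slide": [0.12, 0.21, -0.19], "twist": 0}

```text
time: 13.88
tcp_pos: [412.6, -73.2, 214.6]
tool_rot: [-2.28, 2.161, -0.001]
wrist_force: [0.2, 0.2, -0.1]
finger_gap: 95.4
```

```bash
python3 - <<'E'
from h import *
import pickle
slide([455,-3,11])
c=calibration('wrist');im=camera('wrist');pickle.dump(c,open('w3.pkl','wb'));cv2.imwrite('pics/w3.png',im)
E
```

```text
tcp [412.6 -73.2 214.6] jaw -86.9 gap 95.4 slide [-0.0678 -0.046   0.2037] twist 0.0
```

View pics/w3.png

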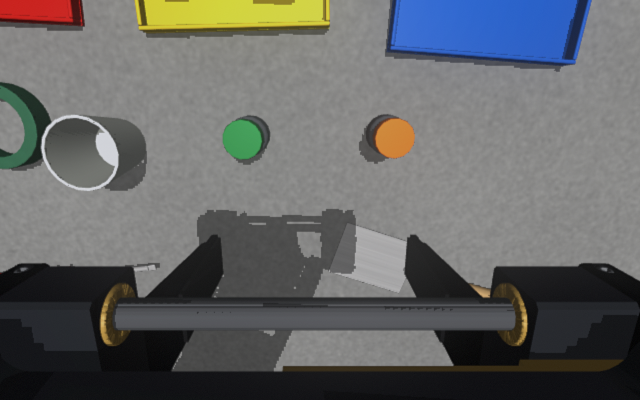

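Green lid centre is at (242,139), orange at (394,138), cup rim at (80,153); blue tray's near corners (389,52), (577,64).

```bash
python3 - <<'E'
from h import *
import pickle
c=pickle.load(open('w3.pkl','rb'))
hsv=cv2.cvtColor(cv2.imread('pics/w3.png'),cv2.COLOR_BGR2HSV)
for n,lo,hi,u in [('green',(50,140,80),(75,255,255),(242,139)),('orange',(8,170,120),(18,255,255),(394,138))]:
    k,l,s,ce=cv2.connectedComponentsWithStats(cv2.inRange(hsv,lo,hi));i=l[u[1],u[0]];g=ray(c,ce[i],56);print(n,ce[i].round(1),s[i],g.round(1));slide([g[0],g[1],12])
print('cup',ray(c,(80,153),70).round(),'blue',ray(c,(389,52),18).round(),ray(c,(577,64),18).round(),'yel',ray(c,(143,31),18).round(),ray(c,(329,25),18).round())
E
```

```text
green [241.9 139.1] [ 223  120   39   39 1166] [451.2  -6.6  56. ]
tcp [412.5 -73.  214.5] jaw -86.9 gap 94.7 slide [-0.0642 -0.0422  0.2025] twist 0.0
orange [394.1 137.7] [ 375  119   39   39 1189] [ 459.8 -145.4   56. ]
tcp [412.5 -73.  214.5] jaw -86.9 gap 94.7 slide [ 0.0748 -0.0433  0.2025] twist 0.0
cup [433. 133.  70.] blue [ 537. -140.   18.] [ 536. -322.   18.] yel [543.  93.  18.] [557. -81.  18.]
```

move_arm:
  rows:
    - {"claw": 1, "slide": [0.04, -0.022, 0.05], "twist": 0}
    - {"claw": 1, "slide": [0.075, -0.043, 0.09], "twist": 0}
    - {"claw": 1, "slide": [0.075, -0.043, 0.11], "twist": 0}
    - {"claw": 1, "slide": [0.075, -0.043, 0.13], "twist": 0}
    - {"claw": 1, "slide": [0.075, -0.043, 0.16], "twist": 0}
    - {"claw": 1, "slide": [0.075, -0.043, 0.19], "twist": 0}
    - {"claw": 1, "slide": [0.075, -0.043, 0.2025], "twist": 0}
    - {"claw": 1, "slide": [0.075, -0.043, 0.2025], "twist": 0}
    - {"claw": -1, "slide": [0.075, -0.043, 0.2025], "twist": 0}
    - {"claw": -1, "slide": [0.075, -0.043, 0.2025], "twist": 0}
    - {"claw": -1, "slide": [0.075, -0.043, 0.2025], "twist": 0}
    - {"claw": -1, "slide": [0.075, -0.043, 0.2025], "twist": 0}
    - {"claw": -1, "slide": [0.075, -0.043, 0.2025], "twist": 0}
    - {"claw": -1, "slide": [0.075, -0.043, 0.2025], "twist": 0}

```text
time: 15.68
tcp_pos: [458.2, -145.9, 12.2]
tool_rot: [-2.279, 2.162, -0.0]
wrist_force: [0.1, 0.1, 0.6]
finger_gap: 40.3
```

```bash
python3 - <<'E'
from h import *
slide([604,-270,16],-90)
E
```

```text
tcp [ 458.2 -145.9   12.2] jaw -87.0 gap 40.3 slide [ 0.1316 -0.139  -0.0038] twist 0.053
```

move_arm:
  rows:
    - {"claw": -1, "slide": [0, 0, -0.05], "twist": 0}
    - {"claw": -1, "slide": [0, 0, -0.09], "twist": 0}
    - {"claw": -1, "slide": [0.03, -0.03, -0.1], "twist": 0}
    - {"claw": -1, "slide": [0.06, -0.065, -0.1], "twist": 0}
    - {"claw": -1, "slide": [0.095, -0.1, -0.1], "twist": 0}
    - {"claw": -1, "slide": [0.12, -0.125, -0.1], "twist": 0}
    - {"claw": -1, "slide": [0.1315, -0.139, -0.1], "twist": 0}
    - {"claw": -1, "slide": [0.1315, -0.139, -0.1], "twist": 0}
    - {"claw": -1, "slide": [0.1315, -0.139, -0.06], "twist": 0}
    - {"claw": -1, "slide": [0.1315, -0.139, -0.03], "twist": 0}
    - {"claw": -1, "slide": [0.1315, -0.139, -0.012], "twist": 0}
    - {"claw": -1, "slide": [0.1315, -0.139, -0.005], "twist": 0}
    - {"claw": -1, "slide": [0.1315, -0.139, -0.0045], "twist": 0}
    - {"claw": -1, "slide": [0.1315, -0.139, -0.0045], "twist": 0}
    - {"claw": 0.2, "slide": [0.1315, -0.139, -0.0045], "twist": 0}
    - {"claw": 0.2, "slide": [0.1315, -0.139, -0.0045], "twist": 0}
    - {"claw": 0.2, "slide": [0.1315, -0.139, -0.0045], "twist": 0}
    - {"claw": 0.2, "slide": [0.1315, -0.139, -0.0045], "twist": 0}

```text
time: 17.92
tcp_pos: [604.0, -269.9, 16.7]
tool_rot: [-2.279, 2.162, -0.0]
wrist_force: [-0.3, -0.5, -0.3]
finger_gap: 57.1
```

```bash
python3 - <<'E'
from h import *
slide([451.5,-6.6,12])
E
```

```text
tcp [ 604.  -269.9   16.7] jaw -87.0 gap 57.1 slide [-0.271   0.1384  0.0047] twist 0.0
```

move_arm:
  rows:
    - {"claw": 0.2, "slide": [0, 0, -0.04], "twist": 0}
    - {"claw": 0.2, "slide": [0, 0, -0.1], "twist": 0}
    - {"claw": 1, "slide": [-0.05, 0.025, -0.1], "twist": 0}
    - {"claw": 1, "slide": [-0.1, 0.05, -0.1], "twist": 0}
    - {"claw": 1, "slide": [-0.15, 0.075, -0.1], "twist": 0}
    - {"claw": 1, "slide": [-0.2, 0.1, -0.1], "twist": 0}
    - {"claw": 1, "slide": [-0.24, 0.125, -0.1], "twist": 0}
    - {"claw": 1, "slide": [-0.271, 0.1385, -0.1], "twist": 0}
    - {"claw": 1, "slide": [-0.271, 0.1385, -0.1], "twist": 0}
    - {"claw": 1, "slide": [-0.271, 0.1385, -0.07], "twist": 0}
    - {"claw": 1, "slide": [-0.271, 0.1385, -0.04], "twist": 0}
    - {"claw": 1, "slide": [-0.271, 0.1385, -0.01], "twist": 0}
    - {"claw": 1, "slide": [-0.271, 0.1385, 0.0045], "twist": 0}
    - {"claw": 1, "slide": [-0.271, 0.1385, 0.0045], "twist": 0}
    - {"claw": -1, "slide": [-0.271, 0.1385, 0.0045], "twist": 0}
    - {"claw": -1, "slide": [-0.271, 0.1385, 0.0045], "twist": 0}
    - {"claw": -1, "slide": [-0.271, 0.1385, 0.0045], "twist": 0}
    - {"claw": -1, "slide": [-0.271, 0.1385, 0.0045], "twist": 0}
    - {"claw": -1, "slide": [-0.271, 0.1385, 0.0045], "twist": 0}
    - {"claw": -1, "slide": [-0.271, 0.1385, 0.0045], "twist": 0}

```text
time: 20.42
tcp_pos: [451.4, -6.5, 12.2]
tool_rot: [-2.279, 2.162, -0.0]
wrist_force: [-0.2, 0.2, 0.1]
finger_gap: 40.6
```

```bash
python3 - <<'E'
from h import *
slide([604,-190,16])
E
```

```text
tcp [451.4  -6.5  12.2] jaw -87.0 gap 40.6 slide [ 0.1913 -0.1427 -0.0038] twist 0.0
```

move_arm:
  rows:
    - {"claw": -1, "slide": [0, 0, -0.05], "twist": 0}
    - {"claw": -1, "slide": [0, 0, -0.1], "twist": 0}
    - {"claw": -1, "slide": [0.04, -0.03, -0.1], "twist": 0}
    - {"claw": -1, "slide": [0.08, -0.06, -0.1], "twist": 0}
    - {"claw": -1, "slide": [0.12, -0.09, -0.1], "twist": 0}
    - {"claw": -1, "slide": [0.16, -0.12, -0.1], "twist": 0}
    - {"claw": -1, "slide": [0.1915, -0.143, -0.1], "twist": 0}
    - {"claw": -1, "slide": [0.1915, -0.143, -0.1], "twist": 0}
    - {"claw": -1, "slide": [0.1915, -0.143, -0.1], "twist": 0}
    - {"claw": -1, "slide": [0.1915, -0.143, -0.06], "twist": 0}
    - {"claw": -1, "slide": [0.1915, -0.143, -0.03], "twist": 0}
    - {"claw": -1, "slide": [0.1915, -0.143, -0.012], "twist": 0}
    - {"claw": -1, "slide": [0.1915, -0.143, -0.0045], "twist": 0}
    - {"claw": -1, "slide": [0.1915, -0.143, -0.0045], "twist": 0}
    - {"claw": -1, "slide": [0.1915, -0.143, -0.0045], "twist": 0}
    - {"claw": 0.2, "slide": [0.1915, -0.143, -0.0045], "twist": 0}
    - {"claw": 0.2, "slide": [0.1915, -0.143, -0.0045], "twist": 0}
    - {"claw": 0.2, "slide": [0.1915, -0.143, -0.0045], "twist": 0}
    - {"claw": 0.2, "slide": [0.1915, -0.143, -0.04], "twist": 0}
    - {"claw": 0.2, "slide": [0.1915, -0.143, -0.1], "twist": 0}

```text
time: 22.92
tcp_pos: [603.4, -190.0, 111.6]
tool_rot: [2.278, -2.161, -0.006]
wrist_force: [0.8, -0.3, 0.6]
finger_gap: 56.8
```

```bash
python3 - <<'E'
from h import *
slide([455,320,214],0)
E
```

```text
tcp [ 603.4 -190.   111.6] jaw -87.0 gap 56.8 slide [-0.5172  0.1217 -0.1011] twist -1.518
```

move_arm:
  rows:
    - {"claw": 0.2, "slide": [0, 0, -0.05], "twist": 0}
    - {"claw": 1, "slide": [-0.05, 0.01, -0.1], "twist": -0.18}
    - {"claw": 1, "slide": [-0.11, 0.025, -0.1], "twist": -0.36}
    - {"claw": 1, "slide": [-0.17, 0.04, -0.1], "twist": -0.54}
    - {"claw": 1, "slide": [-0.23, 0.055, -0.1], "twist": -0.72}
    - {"claw": 1, "slide": [-0.29, 0.07, -0.1], "twist": -0.9}
    - {"claw": 1, "slide": [-0.35, 0.085, -0.1], "twist": -1.08}
    - {"claw": 1, "slide": [-0.41, 0.1, -0.1], "twist": -1.26}
    - {"claw": 1, "slide": [-0.46, 0.11, -0.1], "twist": -1.44}
    - {"claw": 1, "slide": [-0.517, 0.122, -0.1], "twist": -1.518}
    - {"claw": 1, "slide": [-0.517, 0.122, -0.1], "twist": -1.518}
    - {"claw": 1, "slide": [-0.517, 0.122, -0.1], "twist": -1.518}
    - {"claw": 1, "slide": [-0.517, 0.122, -0.1], "twist": -1.518}

```text
time: 24.55
tcp_pos: [455.6, 318.5, 212.2]
tool_rot: [3.141, -0.003, 0.0]
wrist_force: [1.0, 0.6, -0.6]
finger_gap: 95.4
```

```bash
python3 - <<'E'
from h import *
import pickle
slide([460,380,5],0)
c=calibration('wrist');im=camera('wrist');pickle.dump(c,open('w4.pkl','wb'));cv2.imwrite('pics/w4.png',im)
E
```

```text
tcp [455.6 318.5 212.2] jaw -0.1 gap 95.4 slide [ 0.0043 -0.0615  0.2072] twist -0.002
```

View pics/w4.png

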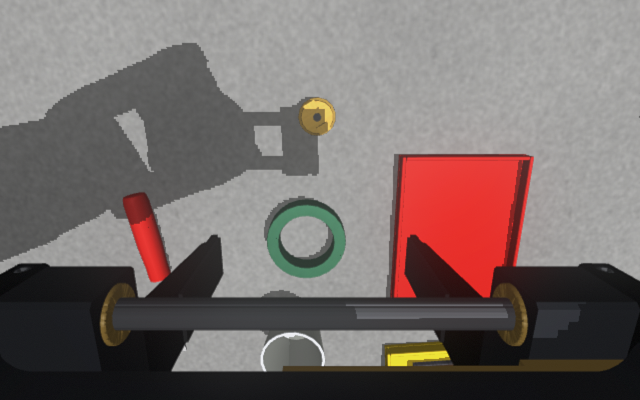

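Cap is at ≈(317,117), tape (306,240), red tray's far corners (397,157), (532,157).

```bash
python3 - <<'E'
from h import *
import pickle
c=pickle.load(open('w4.pkl','rb'));im=cv2.imread('pics/w4.png')
hsv=cv2.cvtColor(im,cv2.COLOR_BGR2HSV)
m=cv2.morphologyEx(cv2.inRange(hsv,(12,70,40),(32,255,255)),cv2.MORPH_CLOSE,np.ones((7,7)))
k,l,s,ce=cv2.connectedComponentsWithStats(m);i=l[108,310];print(s[i],ce[i]);g=ray(c,ce[i],10);print(g);slide([g[0],g[1],3])
print('red',ray(c,(397,157),18).round(),ray(c,(532,157),18).round(),'tape',ray(c,(306,240),24).round(),'cuprim',ray(c,(292,357),70).round())
cv2.imwrite('pics/cap.png',cv2.resize(im[80:150,270:360],None,fx=6,fy=6,interpolation=cv2.INTER_NEAREST))
E
```

```text
[ 298   97   37   38 1096] [316.59580292 115.94708029]
[458.515974   378.48546452  10.        ]
tcp [455.6 318.5 212.2] jaw -0.1 gap 95.1 slide [ 0.0028 -0.06    0.2092] twist 0.0
red [541. 338.  18.] [679. 337.  18.] tape [447. 249.  24.] cuprim [432. 137.  70.]
```

View pics/cap.png

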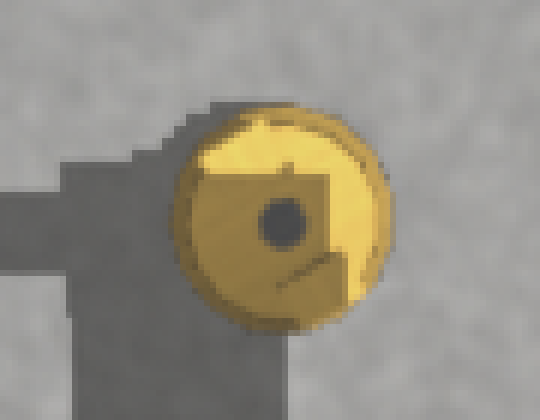

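The cap's outline is a clean 37-38 px circle (38 mm expected), centred at (458.5, 378.5) mm. Grasping low on the body.

move_arm:
  rows:
    - {"claw": 1, "slide": [0.003, -0.04, 0.05], "twist": 0}
    - {"claw": 1, "slide": [0.003, -0.06, 0.1], "twist": 0}
    - {"claw": 1, "slide": [0.003, -0.06, 0.13], "twist": 0}
    - {"claw": 1, "slide": [0.003, -0.06, 0.16], "twist": 0}
    - {"claw": 1, "slide": [0.003, -0.06, 0.185], "twist": 0}
    - {"claw": 1, "slide": [0.003, -0.06, 0.2], "twist": 0}
    - {"claw": 1, "slide": [0.003, -0.06, 0.207], "twist": 0}
    - {"claw": 1, "slide": [0.003, -0.06, 0.207], "twist": 0}

```text
time: 25.6
tcp_pos: [458.4, 379.4, 5.3]
tool_rot: [-3.142, 0.001, -0.0]
wrist_force: [-1.1, -0.9, 0.9]
finger_gap: 94.8
```

```bash
python3 - <<'E'
from h import *
slide([458.5,378.5,3])
E
```

```text
tcp [458.4 379.4   5.3] jaw -0.0 gap 94.8 slide [0.0001 0.0009 0.0023] twist 0.0
```

move_arm:
  rows:
    - {"claw": 1, "slide": [0, 0.0007, 0.002], "twist": 0}
    - {"claw": -1, "slide": [0, 0.0007, 0.002], "twist": 0}
    - {"claw": -1, "slide": [0, 0.0007, 0.002], "twist": 0}
    - {"claw": -1, "slide": [0, 0.0007, 0.002], "twist": 0}
    - {"claw": -1, "slide": [0, 0.0007, 0.002], "twist": 0}
    - {"claw": -1, "slide": [0, 0.0007, 0.002], "twist": 0}
    - {"claw": -1, "slide": [0, 0.0007, 0.002], "twist": 0}
    - {"claw": -1, "slide": [0, 0.0007, -0.03], "twist": 0}
    - {"claw": -1, "slide": [0, 0.0007, -0.07], "twist": 0}
    - {"claw": -1, "slide": [0, 0.0007, -0.07], "twist": 0}

```text
time: 26.85
tcp_pos: [459.1, 379.6, 77.6]
tool_rot: [-3.139, -0.0, -0.006]
wrist_force: [-0.3, -0.1, -1.3]
finger_gap: 36.1
```

```bash
python3 - <<'E'
from h import *
slide([611,250,8])
cv2.imwrite('pics/w5.png',camera('wrist'))
E
```

```text
tcp [459.1 379.6  77.6] jaw 0.0 gap 36.1 slide [0.1516 0.1298 0.0699] twist 0.0
```

View pics/w5.png

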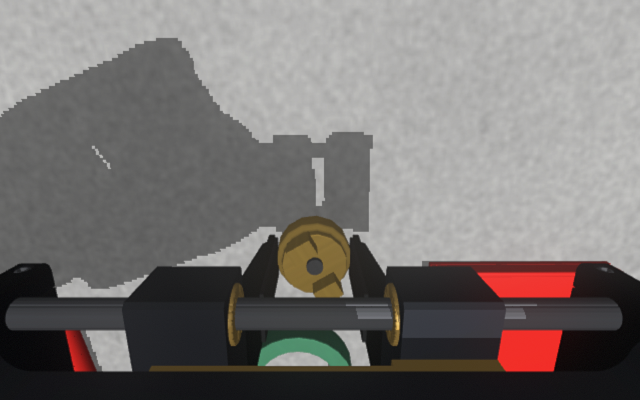

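The cap is held at (314,262), but the gap is 36.1 mm rather than 38, so I check how it sits in the grip.

```bash
python3 - <<'E'
from h import *
c=calibration('wrist');o=observe();p=o['tcp_pos']
im=cv2.imread('pics/w5.png');a=np.linspace(0,2*np.pi,60)
for r,z,col in [(19,-3,(255,0,0)),(19,10,(0,255,0)),(16,17,(0,0,255))]:
    P=np.c_[p[0]+r*np.cos(a),p[1]+r*np.sin(a),np.full(60,p[2]+z)]
    cv2.polylines(im,[np.round(proj(c,P)*8).astype(np.int32)],True,col,1,cv2.LINE_8,3)
print(proj(c,[p+[0,0,17]]))
cv2.imwrite('pics/w5z.png',cv2.resize(im[200:320,240:400],None,fx=5,fy=5,interpolation=cv2.INTER_NEAREST))
E
```

```text
[[314.18716999 268.4485363 ]]
```

View pics/w5z.png

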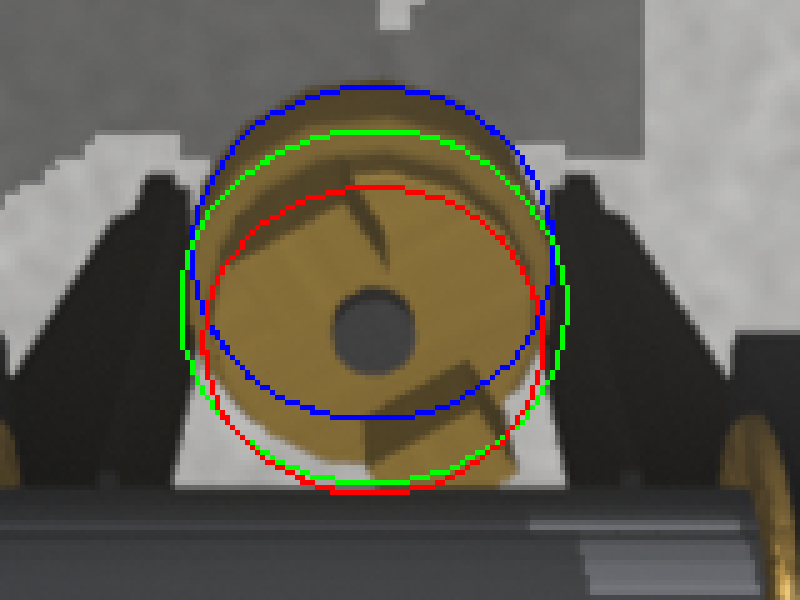

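The overlay shows the cap level and about 1 mm off centre, with its horns up. Carrying it to the red tray's centre.

move_arm:
  rows:
    - {"claw": -1, "slide": [0.03, 0.025, 0], "twist": 0}
    - {"claw": -1, "slide": [0.06, 0.05, 0], "twist": 0}
    - {"claw": -1, "slide": [0.09, 0.08, 0], "twist": 0}
    - {"claw": -1, "slide": [0.13, 0.11, 0], "twist": 0}
    - {"claw": -1, "slide": [0.152, 0.13, 0], "twist": 0}
    - {"claw": -1, "slide": [0.152, 0.13, 0], "twist": 0}
    - {"claw": -1, "slide": [0.152, 0.13, 0.03], "twist": 0}
    - {"claw": -1, "slide": [0.152, 0.13, 0.05], "twist": 0}
    - {"claw": -1, "slide": [0.152, 0.13, 0.06], "twist": 0}
    - {"claw": -1, "slide": [0.152, 0.13, 0.065], "twist": 0}
    - {"claw": -1, "slide": [0.152, 0.13, 0.0675], "twist": 0}
    - {"claw": -1, "slide": [0.152, 0.13, 0.0675], "twist": 0}
    - {"claw": -1, "slide": [0.152, 0.13, 0.0675], "twist": 0}
    - {"claw": 0.2, "slide": [0.152, 0.13, 0.0675], "twist": 0}
    - {"claw": 0.2, "slide": [0.152, 0.13, 0.0675], "twist": 0}
    - {"claw": 0.2, "slide": [0.152, 0.13, 0.0675], "twist": 0}
    - {"claw": 0.2, "slide": [0.152, 0.13, 0.03], "twist": 0}
    - {"claw": 0.2, "slide": [0.152, 0.13, -0.03], "twist": 0}
    - {"claw": 0.2, "slide": [0.152, 0.17, -0.08], "twist": 0}
    - {"claw": 0.2, "slide": [0.152, 0.17, -0.13], "twist": 0}

```text
time: 29.4
tcp_pos: [610.1, 207.0, 206.6]
tool_rot: [3.141, -0.003, -0.001]
wrist_force: [0.3, 0.1, 0.3]
finger_gap: 57.3
```

move_arm:
  rows:
    - {"claw": 0.2, "slide": [0, 0.06, 0], "twist": 0}
    - {"claw": 0.2, "slide": [0, 0.06, 0], "twist": 0}
    - {"claw": 0.2, "slide": [0, 0.06, 0], "twist": 0}
    - {"claw": 0.2, "slide": [0, 0.06, 0], "twist": 0}

```text
time: 29.9
tcp_pos: [610.1, 149.8, 204.7]
tool_rot: [-3.142, -0.001, 0.001]
wrist_force: [0.2, -0.7, 0.3]
finger_gap: 57.0
```

```bash
python3 - <<'E'
from h import *
import pickle
slide([611,250,8])
c=calibration('wrist');im=camera('wrist');pickle.dump(c,open('w6.pkl','wb'));cv2.imwrite('pics/w6.png',im)
s=camera('side');cv2.imwrite('pics/side6.png',s)
cv2.imwrite('pics/crop6.png',cv2.resize(s[120:330,180:450],None,fx=2.8,fy=2.8,interpolation=cv2.INTER_CUBIC))
E
```

```text
tcp [610.1 149.8 204.7] jaw 0.1 gap 57.0 slide [ 0.0012 -0.1002  0.1967] twist 0.0
```

View pics/w6.png

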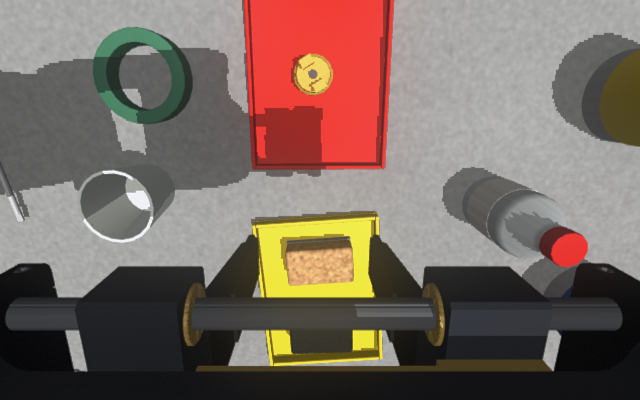

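View pics/crop6.png

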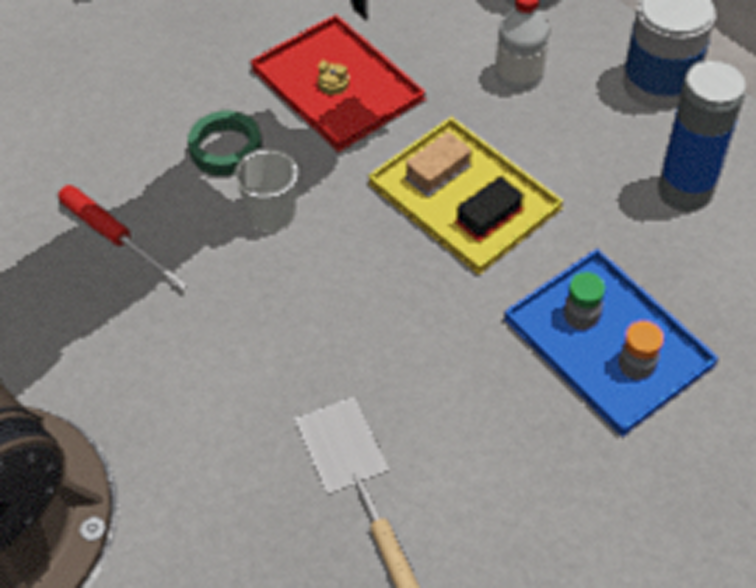

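Every item sits in its tray: cap in wrist image at (313,75), cork at (320,260), black at (322,335). In the side crop both jars stand upright at (585,300) and (640,350), and the tape and cup look unmoved. A last zoom checks that the cap lies flat.

```bash
python3 - <<'E'
from h import *
import pickle
c=pickle.load(open('w6.pkl','rb'));im=cv2.imread('pics/w6.png');a=np.linspace(0,2*np.pi,60)
g=ray(c,(313,74),24);print(g)
big=cv2.resize(im[40:110,260:365],None,fx=7,fy=7,interpolation=cv2.INTER_NEAREST)
for r,z,col in [(19,4,(255,0,0)),(19,17,(0,255,0)),(16,24,(255,255,255))]:
    q=(proj(c,np.c_[g[0]+r*np.cos(a),g[1]+r*np.sin(a),np.full(60,z)])+.5-[260,40])*7
    cv2.polylines(big,[q.astype(np.int32)],True,col,1)
cv2.imwrite('pics/fin.png',big)
a0=cv2.imread('pics/side0.png').astype(int);b=cv2.imread('pics/side6.png').astype(int)
for n,(x,y) in dict(tape=(245,155),cup=(262,172)).items():
    A=a0[y:y+32,x:x+32].astype(np.float32).mean(2);B=b[y:y+32,x:x+32].astype(np.float32).mean(2);print(n,cv2.phaseCorrelate(A,B))
print(observe()['wrist_force'],observe()['finger_gap'])
E
```

```text
[609.08334253 248.70899459  24.        ]
tape ((0.48682500439363174, -0.6636351316536135), 0.6356956595554948)
cup ((-0.9754043657974272, 2.100530000728515), 0.18636283837258816)
[ 0.17738069 -0.06855517  0.57006726] 57.659981822737315
```

View pics/fin.png

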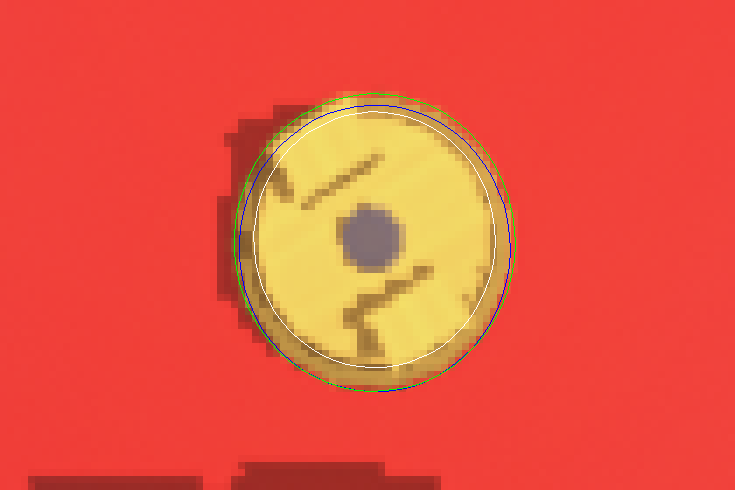

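The cap's rings match a level cap resting on the tray floor, centred at about (609, 249) mm. The arm is clear, so I'm handing in.

```bash
python3 -c "
from plant import *
print(job_done())"
```

```text
the job is handed in; nothing more can be done
None
```

The bench is cleared and the job handed in at about 30 s of the 115 s allowed; the hand-in gives no verdict. The black and cork blocks are in the yellow tray, both jars in the blue tray and the air cap in the red tray. The arm was open and clear at about 205 mm height.

**Checks that passed:** The last wrist and side pictures show each item in its tray. The jars are upright, the blocks sole down and the cap horns up. The overlay on the cap matches a level cap on the tray floor, about 2 mm from the red tray's centre.

**Checks that disagreed or were weak:**
- **Cap grip:** it closed to 36.1 mm where I expected 38 mm. The overlay showed the cap level and about 1 mm off centre, so I went on.
- **Cup position:** it looks unmoved, and no move took the arm near it. The automatic image comparison on it was unreliable (match score 0.19), because the shadow there had shifted. It suggested about 2 px, roughly 5 mm, against the 30 mm allowed.
- **Tape position:** the same comparison gave under 1 px of movement.
- **Blocks and jars:** I checked their final positions by eye only and did not measure them.

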